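Stow the squaring angle behind the swing gate

TASK

Put the bag maker's steel angle away in its plywood stall: tip it over its corner so that it lies on its long leg with the short leg standing up, while it is still wholly outside. Then push it along the bench, long leg first, through the swing gate and in far enough that the gate swings fully shut behind it. Never lift the angle off the bench, and leave the mallet, the jar and the awl where they are.

Things in the scene. Friction and masses are not known exactly. Their poses are not given: they have to be found in the camera images.
- angle: Solid bare steel L, 0.42 kg, 48 mm wide (own y), legs 10 mm thick. Starts standing on its short leg. Origin: middle of the outer corner edge, on the bench. Long leg upright on the stall side: own x -10 to 0, z 0 to 90 mm. Short leg: x -50 to 0, z 0 to 10 mm. +x: the way to tip it; it pivots on the corner and, once leaned about 22 degrees, falls by itself onto the long leg.
- angle_long_end (a point): Middle of the end face of the angle's long leg, 90 mm high at the start. Once tipped it is about 5 mm high: the angle's own z then points level, ahead of it, own x down, and the long leg lies 0 to 90 mm ahead of the origin, 10 mm high.
- angle_short_end (a point): Middle of the end face of the angle's short leg, 5 mm high at the start. Once tipped it is 50 mm high: the short leg then stands at the rear, 0 to 10 mm ahead of the origin.
- stall: Fixed open-top plywood lane; the bench is its floor. Origin: middle of its mouth, on the bench, in the plane of the shut gate. Own x runs into the lane, y across (left when looking in). Walls 56 mm high, 10 mm thick, x -10 to 212 mm, inner faces at y +36 and -36; end wall at x 212. Aluminium strap over it at x 112 to 130, 56 to 62 mm high. Outside the -y wall: rivet tray, 70 mm wide, 22 mm high.
- gate (a joint): Gate in the stall's mouth, rad: 0 shut, up to 1.6 swung into the lane; cannot swing outwards. A weak spring (0.4 N at the free edge when shut, 1.3 N open) shuts it. Upright hinge at stall x 0, y -34 mm; aluminium leaf 66 long, 4 thick, 2.5 to 47.5 mm high; open, it lies along the -y wall, leaving y -32 to +36 free.
- gate_edge (a point): Top of the gate's free edge, 47.5 mm high, at the +y side of the mouth when shut. The edge sweeps the first 66 mm of the lane, so for the gate to shut the tipped angle's origin must be at least 68 mm past the mouth; 122 mm is the most that the end wall allows.
- mallet: bystander: wooden mallet, 200 mm long, lying beside the stall's +y wall; leave alone
- jar: bystander: amber glass jar with black lid, 56 mm diameter, 65 mm high, on the stall's -y side; leave alone
- awl: bystander: wooden-handled awl, 150 mm long, lying to the -y side of the angle; leave alone
Not all that is in view belongs to the job. Several things look just like the angle: the one meant starts nearest to the robot's base.

How it is judged:
On the way, in this order (a step that is already met when the one before it is completed fails the run):
1. the angle lies on its long leg, short leg up, still wholly outside the stall's gate (height (world z) of angle_long_end below 0.012 m and height (world z) of angle_short_end above 0.043 m and x of angle_long_end in the frame of stall below 0 m), for 0.2 s.
2. the angle goes long leg first through the open gate (value of joint gate above 0.7 rad and x of angle_long_end in the frame of stall above 0.05 m and x of angle in the frame of stall below 0.03 m and height (world z) of angle_short_end above 0.04 m), for 0.1 s.
At the end, for the whole second after the job is handed in: The angle lies at rest on its long leg (long end under 12 mm, short end over 43 mm high) inside the stall, long leg first (its corner 50 to 130 mm past the mouth, between the walls), and the gate behind it is shut to within 0.08 rad (height (world z) of angle_long_end below 0.012 m and height (world z) of angle_short_end above 0.043 m and x of angle in the frame of stall between 0.05 and 0.13 m and x of angle_long_end in the frame of stall above 0.12 m and y of angle in the frame of stall between -0.036 and 0.036 m and value of joint gate below 0.08 rad and linear speed of angle below 0.02 m/s); the robot touches nothing.
It fails at once if the angle is lifted off the bench (its corner over 30 mm high) (height (world z) of angle above 0.03 m).
It fails at once if the mallet is moved more than 30 mm (distance of mallet from where it was at the start of the episode above 0.03 m).
It fails at once if the jar is moved more than 30 mm (distance of jar from where it was at the start of the episode above 0.03 m).
It fails at once if the awl is moved more than 30 mm (distance of awl from where it was at the start of the episode above 0.03 m).
It also fails if it takes over 56 s, if anything falls off the work surface, if the arm or the gripper's body presses on something with over 40 N, if the wrist force passes 120 N, or if a joint passes its speed limit or range.

ROBOT

A 6-joint arm with a two-finger parallel gripper is mounted at the origin on the work surface. World frame = base frame: x ahead of the robot, y to its left, z up, the work surface at z = 0. Lengths are in m, angles in rad, forces in N, time in s.
With the tool pointing down it reaches from about 0.275 to 0.875 m from the base axis. Payload 12.5 kg.
Tool frame: the origin (TCP) lies on the centre line of the jaws, within the pads' length; the fingertips stand r.finger_overhang ahead of it and the grasp point (between the pads) lies 3 mm ahead of it (r.finger_overhang is the distance from the TCP to the fingertips, in m); z points along the fingers, y is the direction in which the jaws open and shut (so a half turn about z gives the same grasp; the last joint's range is limited). The gripper opens to 85 mm and grips with 20 to 120 N. Pads are 22 mm wide; open, the fingers measure 114 mm over their backs; the gripper's body (76 mm by 85 mm) begins 54 mm behind the grasp point. The pads swing forward as they close: fully open they stand 13 mm farther back than shut.
Start: joints at [-1.189, 0.351, 1.652, -0, 1.139, -0.085], TCP at [0.248, -0.491, 0.253] pointing down, gripper open.
Joint ranges: [-2.75, 2.75], [-0.79, 2.1], [0.01, 2.65], [-1.57, 4.71], [0.07, 3.14], [-2.87, 2.87]. Speed limits (rad/s): [2.22, 2.22, 2.79, 3.14, 3.14, 3.14].

INTERFACE

Orientations are given as a unit quaternion [x, y, z, w].
In Python, from cell import r, optics gives the robot as it stands. The module is installed in compiled form; this text tells all that it offers. Calls block until the motion is done:
- r.move_to(position, orientation): joint-space move of the TCP to a pose.
- r.move_linear(position, rot=None, vel=0.15): straight line of the TCP; rot=None keeps the orientation; vel is the mean speed in m/s.
- r.set_joints(angles): joint-space move.
- r.set_gripper(opening, squeeze=None): opening from 0.0 (shut) to 1.0 (fully open); squeeze is the grip in N (None keeps the last); returns when the fingers have stopped.
- r.sleep(seconds).
- r.inverse_kinematics(position, orientation): joint angles nearest the present ones, or None.
- optics.get_image(name): name is "scene" or "top" or "wrist"; returns a dict with "pixels" (384x512x3 uint8, red, green, blue), "depth" (384x512 float32, m along the optical axis (not along the pixel's ray), 0 where there is no reading), "fx", "fy", "cx", "cy" (pixels), "camera_from_world" (4x4, takes a point from world to camera coordinates); the wrist camera has in their place "mount" (4x4, takes a point from camera to tool coordinates, whose origin is the TCP and whose axes are the flange's). Camera axes: x right, y down, z forward; pixel columns grow to the right and rows downward; lengths in m; the calibration is good to about 2 mm. A picture is of the moment at which its call begins: read the wrist's pose just before it.
A pose or a line that the arm cannot do raises r.PlanningError and nothing moves.
- r.hand_in(): hands the job in, once; it reports no verdict.
Readings, each from a call of its own:
- r.current_t(): time.
- r.current_q(): joint angles.
- r.current_qvel(): joint speeds.
- r.current_effort(): joint torques, N m.
- r.current_tool_pos(): TCP position.
- r.current_ee_rot(): TCP orientation.
- r.current_contact_force(): force on the tool from outside, world axes, zero at the start.
- r.current_torque(): the same for the moment, N m.
- r.current_opening(): opening from 0.0 (shut) to 1.0 (fully open).
Only numpy, scipy, OpenCV 4.12 (cv2) and the standard library are available. Lean on these libraries where they do the work, as an engineer would, in place of code of your own. Each camera call takes 0.05 s, during which the arm holds its last target.

## Working session

There is one attempt and no reset: what is moved stays moved. The work goes in short steps, each a Python script; the robot and the scene stay as the last script left them, time stands still between calls to the robot, and variables do not carry over. Pictures are saved under pics/ and viewed, and the job is handed in when it is done.

```bash
mkdir -p pics; cat > h.py <<'E'
import numpy as np, cv2
from cell import r, optics
def save(n,im): cv2.imwrite('pics/%s.png'%n, cv2.cvtColor(im,cv2.COLOR_RGB2BGR))
def cloud(d):
    z=d['depth']; v,u=np.mgrid[:z.shape[0],:z.shape[1]]
    P=np.stack([(u-d['cx'])/d['fx']*z,(v-d['cy'])/d['fy']*z,z,np.ones_like(z)],-1)
    return (P@np.linalg.inv(d['camera_from_world']).T)[...,:3]
E
python3 - <<'E'
from h import *
for n in ('scene','top'):
    d=optics.get_image(n); save(n+'0',d['pixels']); np.savez(n+'0.npz',**d)
    print(n,d['fx'],d['camera_from_world'].round(3).tolist())
print(r.current_t(),r.finger_overhang)
E
```

```text
scene 379.0503881785304 [[-0.103, 0.995, -0.01, 0.144], [0.848, 0.083, -0.523, -0.473], [-0.52, -0.062, -0.852, 1.153], [0.0, 0.0, 0.0, 1.0]]
top 458.09185961255275 [[-0.014, -1.0, -0.023, -0.064], [-0.989, 0.018, -0.145, 0.598], [0.146, 0.021, -0.989, 0.838], [0.0, 0.0, 0.0, 1.0]]
0.1 0.022
```

View pics/scene0.png

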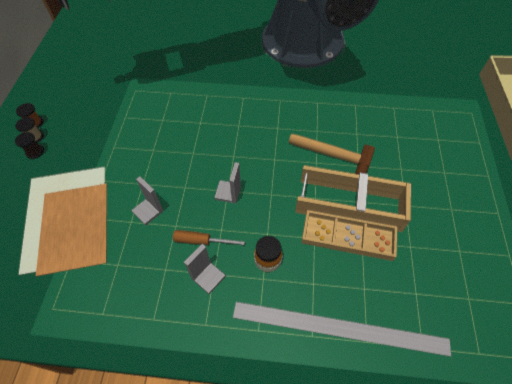

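View pics/top0.png

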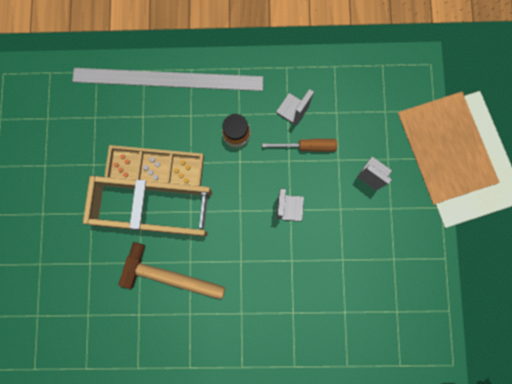

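Three look-alikes in the top view: A (290,207), B (375,174) and C (297,105). I'll measure their distances from the base.

```bash
python3 - <<'E'
from h import *
def P(d,u,v,h):
    T=np.linalg.inv(d['camera_from_world']); ray=T[:3,:3]@np.array([(u-d['cx'])/d['fx'],(v-d['cy'])/d['fy'],1.]); o=T[:3,3]
    return o+ray*(h-o[2])/ray[2]
d=np.load('top0.npz'); d={k:d[k] for k in d}
s=np.load('scene0.npz'); s={k:s[k] for k in s}
for n,u,v in (('A',290,207),('B',375,174),('C',297,105)):
    p=P(d,u,v,.01); print(n,p.round(3),np.hypot(*p[:2]).round(3))
C=cloud(d); S=cloud(s)
for D,X,roi,n in ((d,C,(180,240,265,320),'top'),(s,S,(155,210,205,250),'scene')):
    a,b,c,e=roi; save('crop_'+n,cv2.resize(D['pixels'][a:b,c:e],None,fx=10,fy=10,interpolation=cv2.INTER_CUBIC))
save('crop_stall',cv2.resize(d['pixels'][130:250,75:235],None,fx=5,fy=5,interpolation=cv2.INTER_CUBIC))
save('crop_stall_s',cv2.resize(s['pixels'][150:260,285:420],None,fx=5,fy=5,interpolation=cv2.INTER_CUBIC))
# clouds stats
for X,D,n in ((C,d,'top'),(S,s,'scene')):
    m=(D['depth']>0)&(X[...,0]>.3)&(X[...,0]<.6)&(X[...,1]>-.4)&(X[...,1]<-.1)
    px=D['pixels'].astype(int); grey=(px.max(-1)-px.min(-1)<30)&(px.max(-1)>60)
    q=X[m&grey&(X[...,2]>.004)]; print(n,len(q),q.min(0).round(3),q.max(0).round(3))
E
```

```text
A [ 0.566 -0.15   0.01 ] 0.586
B [ 0.629 -0.321  0.01 ] 0.706
C [ 0.776 -0.17   0.01 ] 0.794
top 652 [ 0.54  -0.324  0.004] [ 0.6   -0.123  0.095]
scene 521 [ 0.54  -0.323  0.004] [ 0.599 -0.121  0.093]
```

```bash
python3 - <<'E'
import cv2
for n in ('crop_top','crop_scene','crop_stall','crop_stall_s'): print(cv2.imread('pics/%s.png'%n).shape)
E
```

```text
(600, 550, 3)
(550, 450, 3)
(600, 800, 3)
(550, 675, 3)
```

View pics/crop_top.png

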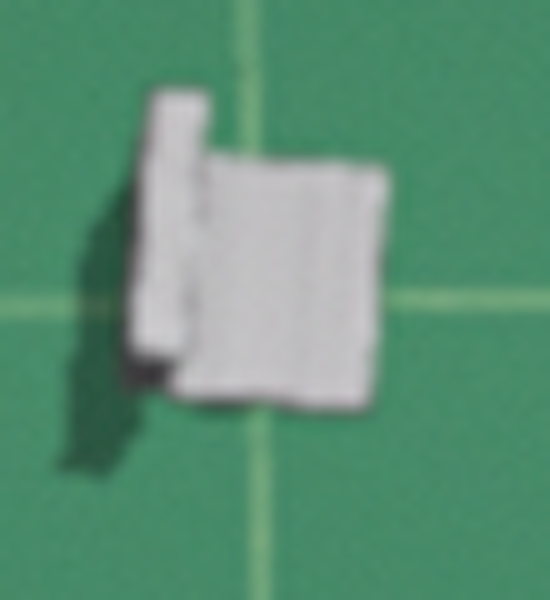

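View pics/crop_scene.png

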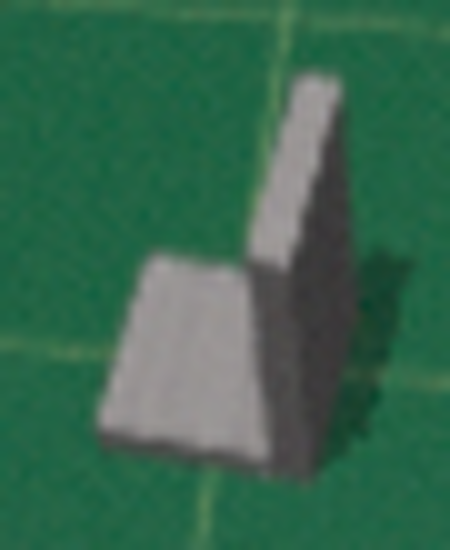

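View pics/crop_stall.png

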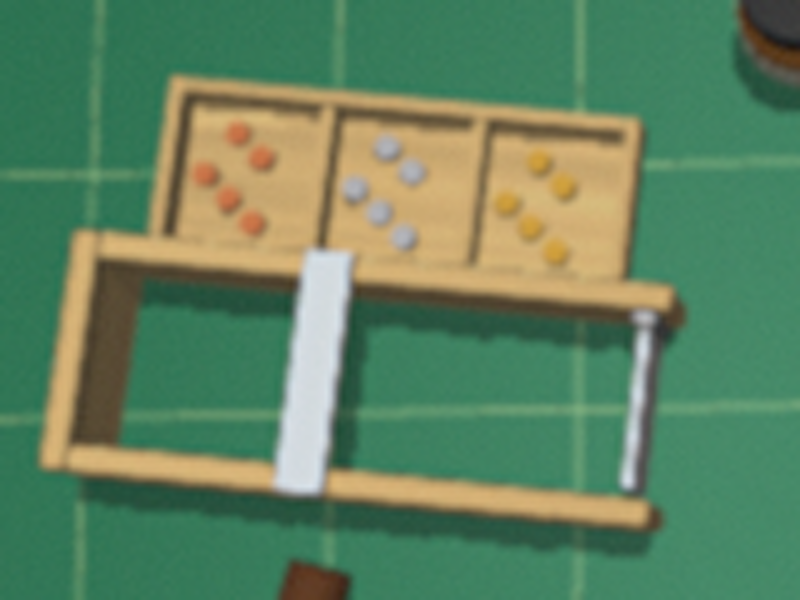

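A at top (290,207) is nearest to the base, at 0.586 m against 0.706 and 0.794. The crops show its long leg upright on the stall side, so A is the one meant. In the top view the stall mouth with the gate is at about (203,210), and the lane runs left. Next I'll get exact poses.

```bash
python3 - <<'E'
from h import *
d=np.load('top0.npz'); d={k:d[k] for k in d}
s=np.load('scene0.npz'); s={k:s[k] for k in s}
C=cloud(d); S=cloud(s)
def rect(q,n):
    r_=cv2.minAreaRect((q[:,:2]*1000).astype(np.float32)); print(n,len(q),'z',np.median(q[:,2]).round(4),'c',np.round(r_[0],1),'sz',np.round(r_[1],1),'ang',round(r_[2],2)); print(cv2.boxPoints(r_).round(0).tolist())
for X,D,n in ((C,d,'top'),(S,s,'scene')):
    ok=D['depth']>0
    px=D['pixels'].astype(int); grey=(px.max(-1)-px.min(-1)<35)&(px.max(-1)>60)
    near=ok&(X[...,0]>.52)&(X[...,0]<.62)&(X[...,1]>-.21)&(X[...,1]<-.09)
    rect(X[near&(X[...,2]>.083)],n+' longtop'); rect(X[near&(X[...,2]>.006)&(X[...,2]<.014)],n+' short top')
    rect(X[near&(X[...,2]>.006)],n+' all')
    hsv=cv2.cvtColor(D['pixels'],cv2.COLOR_RGB2HSV)
    wood=(hsv[...,0]>10)&(hsv[...,0]<28)&(hsv[...,1]>50)&(hsv[...,2]>120)
    st=ok&(X[...,0]>.4)&(X[...,0]<.75)&(X[...,1]>-.03)&(X[...,1]<.33)
    rect(X[st&wood&(X[...,2]>.05)&(X[...,2]<.062)],n+' walls')
    g=X[st&grey&(X[...,2]>.04)&(X[...,1]<.1)]
    if len(g): rect(g,n+' gate')
    g=X[st&grey&(X[...,2]>.054)&(X[...,1]>.1)]
    if len(g): rect(g,n+' strap')
E
```

```text
top longtop 144 z 0.0899 c [ 567.8 -130.3] sz [ 9.8 46.2] ang 84.54
[[544.0, -133.0], [590.0, -137.0], [591.0, -128.0], [545.0, -123.0]]
top short top 453 z 0.0098 c [ 562.7 -149.4] sz [50.8 55.8] ang 84.9
[[533.0, -172.0], [588.0, -177.0], [593.0, -127.0], [537.0, -122.0]]
top all 640 z 0.0106 c [ 562.7 -149.4] sz [50.8 55.8] ang 84.9
[[533.0, -172.0], [588.0, -177.0], [593.0, -127.0], [537.0, -122.0]]
top walls 1316 z 0.0557 c [571.1 125.3] sz [231.8  92.2] ang 83.57
[[512.0, 15.0], [604.0, 5.0], [630.0, 235.0], [538.0, 246.0]]
top gate 116 z 0.0475 c [6.293e+02 6.000e-01] sz [ 21.  221.1] ang 77.58
[[519.0, 14.0], [735.0, -33.0], [739.0, -13.0], [524.0, 35.0]]
top strap 488 z 0.0619 c [572.4 141. ] sz [92.3 42.5] ang 9.0
[[523.0, 155.0], [530.0, 113.0], [621.0, 127.0], [615.0, 169.0]]
scene longtop 106 z 0.0894 c [ 567.1 -128.8] sz [10.4 47.6] ang 84.41
[[543.0, -132.0], [590.0, -136.0], [591.0, -126.0], [544.0, -121.0]]
scene short top 279 z 0.0096 c [ 565.8 -148.5] sz [50.4 48.4] ang 83.63
[[539.0, -171.0], [587.0, -176.0], [593.0, -126.0], [545.0, -121.0]]
scene all 569 z 0.017 c [ 566.1 -148.5] sz [50.5 49.7] ang 84.0
[[539.0, -171.0], [588.0, -176.0], [593.0, -126.0], [544.0, -121.0]]
scene walls 943 z 0.0557 c [569.8 126.8] sz [231.3  92.8] ang 83.39
[[510.0, 17.0], [603.0, 7.0], [629.0, 236.0], [537.0, 247.0]]
scene gate 51 z 0.0473 c [612.4   4.9] sz [ 15.2 186.8] ang 74.08
[[520.0, 23.0], [700.0, -28.0], [704.0, -13.0], [525.0, 38.0]]
scene strap 336 z 0.0617 c [571.  141.5] sz [18.3 93.9] ang 83.48
[[523.0, 138.0], [617.0, 127.0], [619.0, 145.0], [525.0, 156.0]]
```

```bash
cat >> h.py <<'E'
from scipy.spatial.transform import Rotation as R
yawS=np.deg2rad(83.5); SO=np.array([.5584,.0207])
def S2W(x,y): c,s=np.cos(yawS),np.sin(yawS); return SO+np.array([c*x-s*y,s*x+c*y])
def W2S(p): c,s=np.cos(yawS),np.sin(yawS); q=np.asarray(p)[:2]-SO; return np.array([c*q[0]+s*q[1],-s*q[0]+c*q[1]])
def down(yaw,flip=1):  # tool z down, tool y along yaw
    y=flip*np.array([np.cos(yaw),np.sin(yaw),0]); z=np.array([0,0,-1.]); x=np.cross(y,z)
    return R.from_matrix(np.stack([x,y,z],1)).as_quat()
E
python3 - <<'E'
from h import *
a=np.deg2rad(84.3); u=np.array([np.cos(a),np.sin(a)]); o=np.array([.5678,-.1246])
print('angle in stall',W2S(o).round(4), R.from_quat(r.current_ee_rot()).as_matrix().round(2).tolist())
for f in (1,-1):
    for p,z in ((o-.045*u,.16),(S2W(.076,.003),.042)):
        print(f,r.inverse_kinematics([*p,z],down(a,f)))
E
```

```text
angle in stall [-0.1433 -0.0258] [[0.89, 0.45, -0.0], [0.45, -0.89, 0.0], [0.0, -0.0, -1.0]]
1 [-3.71204292e-01  5.26746312e-01  1.63302756e+00 -4.44089210e-16
  9.81818786e-01 -1.84251685e+00]
1 [ 8.81884911e-02  6.81768933e-01  1.72521173e+00 -4.44089210e-16
  7.34611989e-01 -1.38312407e+00]
-1 [-3.71204292e-01  5.26746312e-01  1.63302756e+00 -4.44089210e-16
  9.81818786e-01  1.29907580e+00]
-1 [ 8.81884911e-02  6.81768933e-01  1.72521173e+00 -4.44089210e-16
  7.34611989e-01  1.75846859e+00]
```

```bash
python3 - <<'E'
from h import *
a=np.deg2rad(84.3); u=np.array([np.cos(a),np.sin(a)]); o=np.array([.5678,-.1246])
q=down(a,-1)
r.set_gripper(0.0,40)
r.move_to([*(o-.05*u),.2],q)
r.move_linear([*(o-.05*u),.09],vel=.12)
f0=r.current_contact_force(); print(r.current_t(),f0)
for s in np.arange(-.045,-.019,.002):
    r.move_linear([*(o+s*u),.09],vel=.03); f=np.array(r.current_contact_force())-f0
    print(round(s,3),f.round(2))
    if np.linalg.norm(f[:2])>.4: break
d=optics.get_image('scene'); save('push1',cv2.resize(d['pixels'][120:240,160:300],None,fx=5,fy=5)); print(r.current_t())
E
```

```text
3.5833 [0.59177581 0.75410977 0.07381049]
-0.045 [-1.26 -0.81 -0.21]
3.95
```

View pics/push1.png

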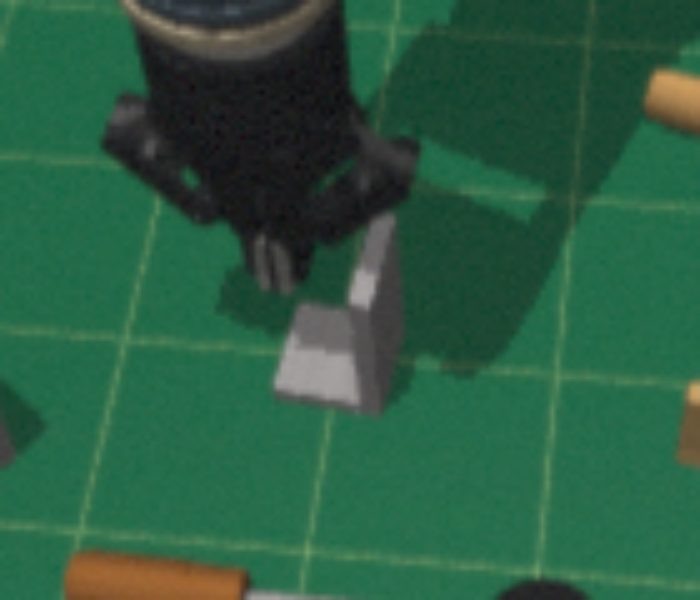

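Not in contact yet: the fingers are about 20 mm behind the upright leg, and that force step was only motion noise. The links flare outwards above the pads, so I'll push with just the fingertips, slightly higher.

```bash
python3 - <<'E'
from h import *
a=np.deg2rad(84.3); u=np.array([np.cos(a),np.sin(a)]); o=np.array([.5678,-.1246])
r.move_linear([*(o-.045*u),.097],vel=.1)
for s in np.arange(-.035,.0255,.005):
    r.move_linear([*(o+s*u),.097],vel=.04); f=np.array(r.current_contact_force())
    d=optics.get_image('scene');C=cloud(d)
    m=(d['depth']>0)&(C[...,0]>.54)&(C[...,0]<.6)&(C[...,2]<.075)&(C[...,2]>.006)&(C[...,1]>-.2)&(C[...,1]<-.0)
    print(round(s,3),f.round(2),'ymax',C[m][:,1].max().round(3))
    if C[m][:,1].max()>-.06: break
save('push2',cv2.resize(d['pixels'][120:240,160:300],None,fx=5,fy=5)); print(r.current_t())
E
```

```text
-0.035 [ 0.29  0.71 -0.54] ymax -0.122
-0.03 [-0.1  -0.42  0.23] ymax -0.121
-0.025 [ 0.19  0.64 -0.09] ymax -0.121
-0.02 [ 0.1  -0.76 -0.06] ymax -0.119
-0.015 [ 0.29 -0.29 -0.18] ymax -0.115
-0.01 [ 0.2  -0.81  0.62] ymax -0.111
-0.005 [ 0.45 -0.94  0.06] ymax -0.111
0.0 [ 0.06 -0.42  0.18] ymax -0.107
0.005 [ 0.27 -0.46 -0.2 ] ymax -0.094
0.01 [-0.45 -0.18 -0.16] ymax -0.032
7.575
```

View pics/push2.png

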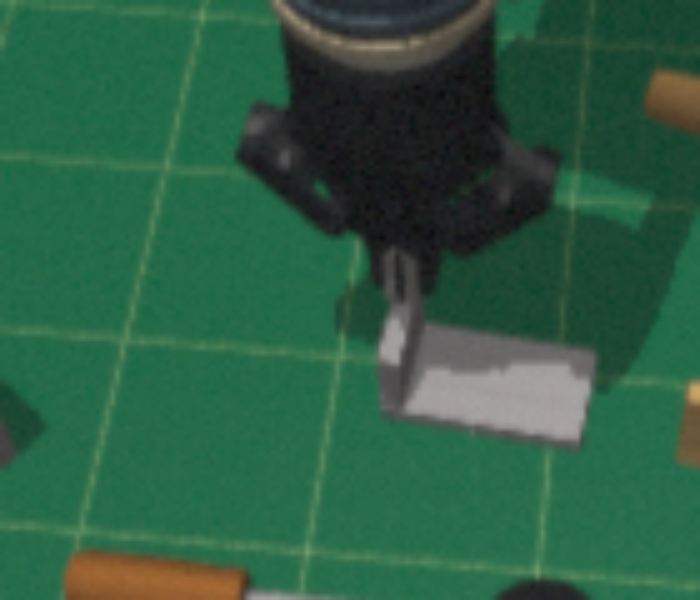

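The angle now lies on its long leg, with its far end at crop (585,400) and the short leg up at (400,340), still outside the stall. I'll raise the tool and measure it again.

```bash
cat >> h.py <<'E'
def rect(q,n):
    r_=cv2.minAreaRect((q[:,:2]*1000).astype(np.float32)); print(n,len(q),'z',np.median(q[:,2]).round(4),'c',np.round(r_[0],1),'sz',np.round(r_[1],1),'ang',round(r_[2],2)); return r_
E
python3 - <<'E'
from h import *
p=np.array(r.current_tool_pos()); p[2]=.2; r.move_linear(p,vel=.2)
p[1]-=.12; r.move_linear(p,vel=.25)
for n in ('top','scene'):
    d=optics.get_image(n);X=cloud(d); save(n+'2',d['pixels'])
    near=(d['depth']>0)&(X[...,0]>.52)&(X[...,0]<.62)&(X[...,1]>-.21)&(X[...,1]<-.01)
    rect(X[near&(X[...,2]>.045)&(X[...,2]<.055)],n+' short top'); rect(X[near&(X[...,2]>.0065)&(X[...,2]<.014)],n+' long')
print(r.current_t())
E
```

```text
top short top 134 z 0.0496 c [ 569.5 -120.1] sz [ 9.9 48.1] ang 84.18
top long 947 z 0.0099 c [573.9 -75.5] sz [79.9 48. ] ang 84.14
scene short top 95 z 0.0493 c [ 567.8 -118.4] sz [10.5 49.4] ang 83.51
scene long 670 z 0.0096 c [572.3 -78.3] sz [89.3 50. ] ang 84.1
8.975
```

View pics/top2.png

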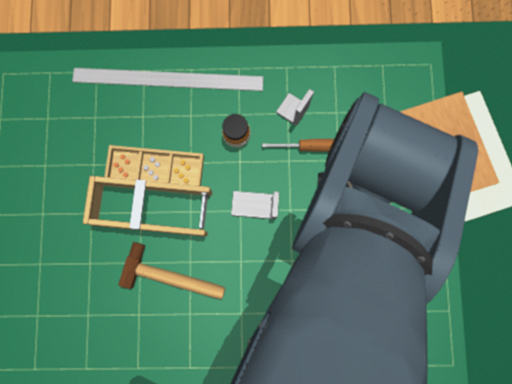

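In the top view the angle is at about (255,205), with its short leg at (275,205), outside and offset by about 27 mm. I'll grip the short leg across its thickness, shift it sideways on the bench, then check.

```bash
python3 - <<'E'
from h import *
a=np.deg2rad(84.1); c=np.array([.5686,-.1192]); print('stall of shortleg',W2S(c))
q=down(a,-1)
r.set_gripper(0.45)
r.move_linear([*c,.2],q,vel=.2)
r.move_linear([*c,.042],vel=.1)
d=optics.get_image('scene'); save('grip0',cv2.resize(d['pixels'][120:240,160:300],None,fx=5,fy=5))
print(r.current_t(),r.current_opening(),r.current_contact_force())
E
```

```text
stall of shortleg [-0.13784603 -0.02597156]
11.9333 0.4469530843457813 [ 0.20216175 -0.7124901   0.61618455]
```

View pics/grip0.png

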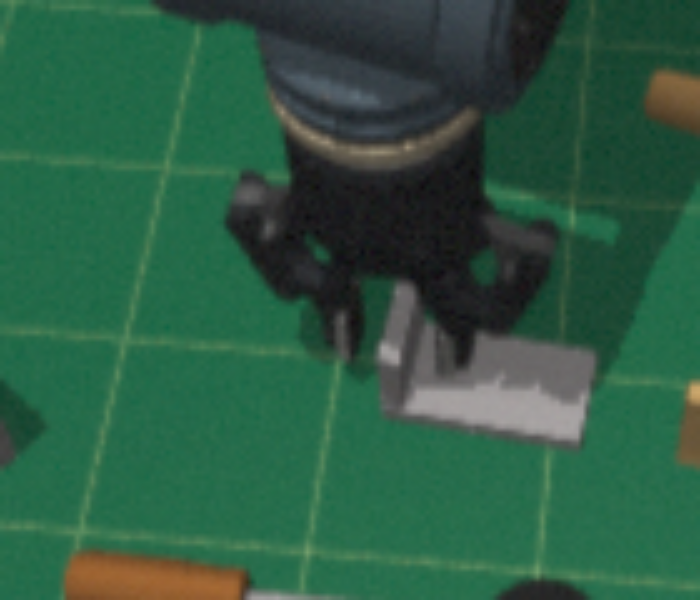

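```bash
python3 - <<'E'
from h import *
r.set_gripper(0.0,40)
print(r.current_opening(),r.current_contact_force())
q=down(yawS,-1)
x0=W2S(r.current_tool_pos())[0]
r.move_linear([*S2W(x0,.003),.042],q,vel=.04)
p=r.current_tool_pos()
print(W2S(p),p[2],r.current_t(),r.current_contact_force())
for n in ('top','scene'):
    d=optics.get_image(n);X=cloud(d)
    save(n+'3',d['pixels'] if n=='top' else cv2.resize(d['pixels'][100:240,200:360],None,fx=4.5,fy=4.5))
    near=(d['depth']>0)&(X[...,0]>.48)&(X[...,0]<.62)&(X[...,1]>-.21)&(X[...,1]<-.01)
    w=rect(X[near&(X[...,2]>.0065)&(X[...,2]<.014)],n+' long'); print(W2S(np.array(w[0])/1000))
print(r.current_t())
E
```

```text
0.11062303061840122 [-0.67637261 -0.25171955  3.1461752 ]
[-0.13794022  0.00357811] 0.042265203027844374 13.1667 [-0.0805175   0.62514707  8.14701807]
top long 0 z nan c [0. 0.] sz [0. 0.] ang 0.0
[-0.08377961  0.55246722]
scene long 606 z 0.0094 c [543.6 -75.3] sz [89.5 50.4] ang 83.56
[-0.09704525  0.00383352]
13.2667
  return _methods._mean(a, axis=axis, dtype=dtype,
  ret = ret.dtype.type(ret / rcount)
```

View pics/scene3.png

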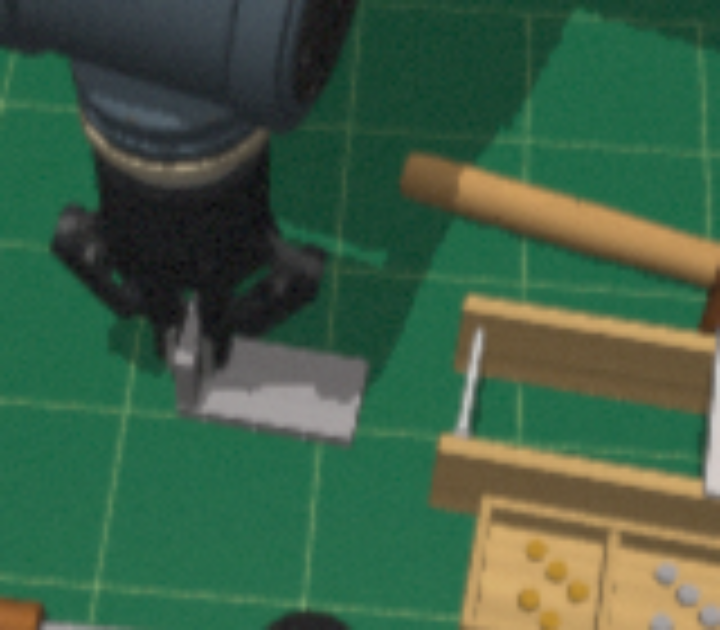

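View pics/top3.png

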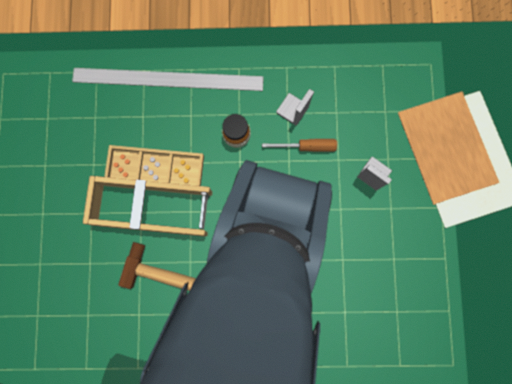

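The angle is aligned with the lane: y is +4 mm and its yaw is within 0.1°. Now in through the gate.

```bash
python3 - <<'E'
from h import *
for i,x in enumerate((-.03,.015,.055)):
    r.move_linear([*S2W(x,.003),.042],vel=.05)
    p=r.current_tool_pos(); print(W2S(p).round(4),np.round(r.current_contact_force(),1),r.current_opening(),r.current_t())
    d=optics.get_image('scene'); save('in%d'%i,cv2.resize(d['pixels'][130:240,240:420],None,fx=4,fy=4))
    if np.abs(np.array(r.current_contact_force())[:2]).max()>15: print('force'); break
E
python3 -c "
import cv2,numpy as np
cv2.imwrite('pics/in_all.png',np.vstack([cv2.resize(cv2.imread('pics/in%d.png'%i),(490,300)) for i in (1,2)]))"
```

```text
[-0.0308  0.0036] [-1.9 -5.8  9.5] 0.11023048794913475 15.575
[0.0146 0.0036] [-1.9 -3.4 10.2] 0.1111989365034921 16.675
[0.0546 0.0036] [-1.  -2.5 10.8] 0.10766493149417752 17.675
```

View pics/in_all.png

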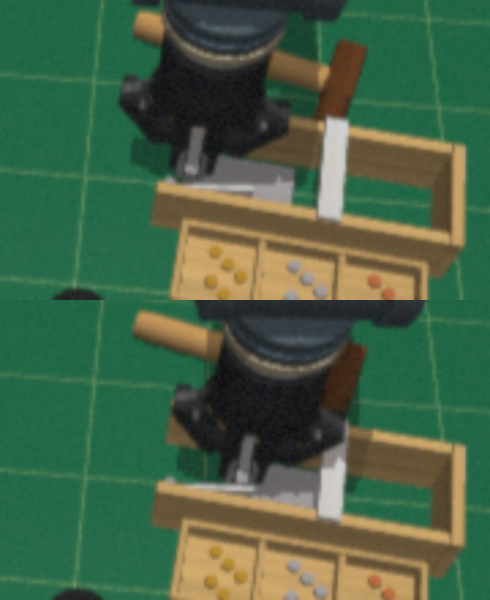

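```bash
python3 - <<'E'
from h import *
r.set_gripper(0.28)
print(np.round(r.current_contact_force(),1),r.current_t())
p=np.array(r.current_tool_pos()); p[2]=.14; r.move_linear(p,vel=.1)
r.set_gripper(0.0)
r.move_linear([*S2W(.025,.003),.14],vel=.12)
for n in ('top','scene'):
    d=optics.get_image(n);X=cloud(d)
    if n=='scene': save('rel',cv2.resize(d['pixels'][130:240,270:420],None,fx=5,fy=5))
    near=(d['depth']>0); q=X[near]; s=np.array([W2S(v) for v in q]); k=(s[:,0]>-.01)&(s[:,0]<.1)&(np.abs(s[:,1])<.029)
    b=k&(q[:,2]>.046)&(q[:,2]<.053); 
    if b.any(): print(n,b.sum(),s[b].min(0),s[b].max(0),np.median(s[b],0))
print(r.current_t())
E
```

```text
[ 0.1 -0.3  0.6] 18.0167
scene 122 [ 0.02176608 -0.02886922] [0.06543616 0.02838409] [ 0.05388965 -0.00660449]
20.0083
```

View pics/rel.png

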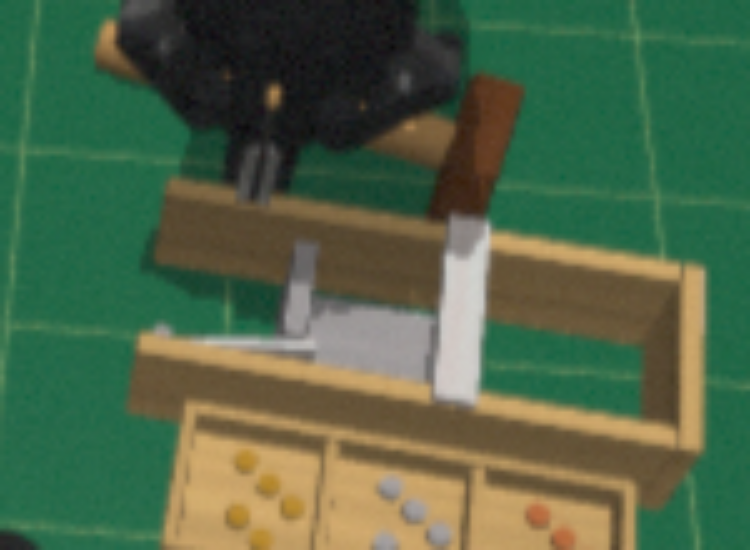

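Released cleanly: the short leg is at crop (300,290) and the gate rests along its side at (230,343). I'll push it on from behind with shut fingers.

```bash
python3 - <<'E'
from h import *
r.move_linear([*S2W(.025,.003),.055],vel=.1)
for x in (.05,.065,.077):
    r.move_linear([*S2W(x,.003),.055],vel=.05); print(x,np.round(r.current_contact_force(),1))
p=np.array(r.current_tool_pos())
d=optics.get_image('scene'); save('p3',cv2.resize(d['pixels'][130:240,270:420],None,fx=5,fy=5))
r.move_linear([*S2W(.072,.003),.055],vel=.05)
p=np.array(r.current_tool_pos()); p[2]=.16; r.move_linear(p,vel=.1)
r.move_linear([.45,-.12,.25],vel=.25)
r.sleep(.5)
for n in ('top','scene'):
    d=optics.get_image(n);X=cloud(d)
    save('fin_'+n,cv2.resize(d['pixels'][130:240,270:420],None,fx=5,fy=5) if n=='scene' else d['pixels'])
    q=X[d['depth']>0]; s=np.array([W2S(v) for v in q]); k=(s[:,0]>.04)&(s[:,0]<.11)&(np.abs(s[:,1])<.031)
    b=k&(q[:,2]>.045)&(q[:,2]<.054)
    if b.any(): print(n,b.sum(),s[b].min(0).round(4),s[b].max(0).round(4),np.median(q[b,2]))
    b=(np.abs(s[:,1])<.03)&(np.abs(s[:,0])<.03)&(q[:,2]>.044)&(q[:,2]<.05)
    if b.any(): print(n,'gate top',np.polyfit(s[b,1],s[b,0],1).round(3))
print(r.current_t())
E
```

```text
0.05 [-1.3  0.8  0.5]
0.065 [-1.7  1.1 -0.3]
0.077 [0.9 0.1 0.5]
top 143 [ 0.0906 -0.0201] [0.1012 0.0275] 0.04988186687883833
top gate top [ 0.001 -0.001]
scene 96 [ 0.0921 -0.0193] [0.1027 0.0274] 0.04946263295722908
scene gate top [-0.01   0.001]
25.775
```

View pics/fin_scene.png

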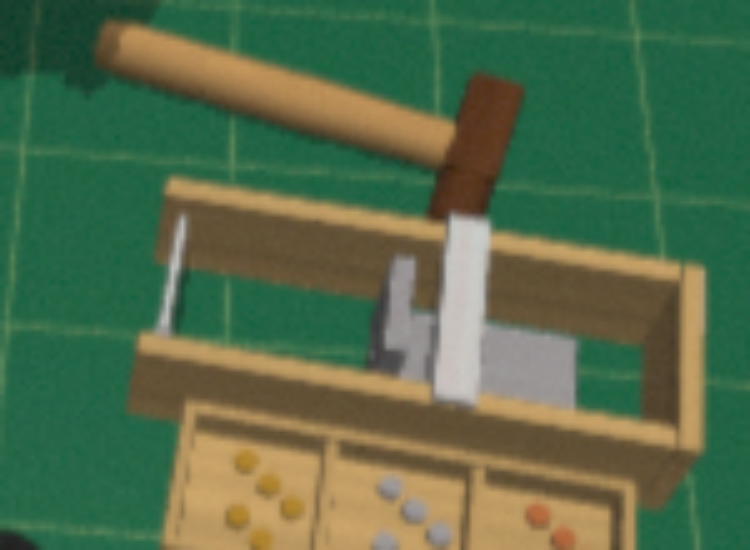

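View pics/fin_top.png

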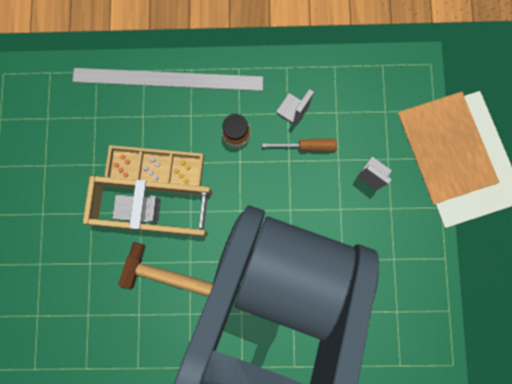

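The gate is shut (scene crop line from (180,215) to (165,330), fitted slope 0.01 rad or less). The angle lies flat with its corner at about x = 91 mm, and the mallet, jar and awl are where they started. The robot is clear, so I'm handing in.

```bash
python3 - <<'E'
from h import *
r.hand_in()
E
```

```text
the job is handed in; nothing more can be done
```

The angle is in its stall with the gate shut behind it, and the job was handed in with the clock at about 26 s of the 56 s allowed.

- **Which angle:** I took the look-alike nearest the base, 0.586 m away; the other two were at 0.706 m and 0.794 m.
- **What I did:** I pushed the top of the long leg with shut fingers until the angle fell onto its long leg outside the gate. I then gripped the short leg and slid the angle about 29 mm sideways on the bench to line it up with the lane. From there I pushed it in through the gate, let go, and pushed it the last 40 mm from behind.
- **Angle at the end:** both cameras put its corner 91–92 mm past the mouth, between the walls (y from -20 to +27 mm). The short leg's top is about 50 mm high.
- **Gate:** it measured shut to within about 0.01 rad in both views.
- **Mallet, jar and awl:** I compared these by eye in the pictures only, and saw no movement.
- **Failed or odd readings:** the top camera could not see the angle for the alignment check and the check after release, because the arm was in the way, so those used the scene camera alone. An early force reading that looked like contact was only noise from the arm's motion.

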